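Lock a vial rack into the bench shaker

TASK

Get the vial rack ready for a shaker run: push it along its rails away from the robot until it sits fully home against the end stop, then flip the shaker's toggle lever past centre so that it snaps over to its locked side, and move clear. Only push with the fingertips: do not lift the rack, do not touch the vials, and leave the bottle, beaker and jar standing where they are.

Things in the scene. Friction and masses are not known exactly. Their poses are not given: they have to be found in the camera images.
- shaker: White bench shaker, 260 x 270 mm, fixed, with a flat aluminium deck 75 mm above the table; its place and turn vary. Origin at table level below dock_home. x runs along its two low rails (7 mm high), from the open near end to the steel end stop; y left, z up. The toggle lever's pivot lies at x -47, y +85, z +97 mm; the lever swings in the vertical plane along x.
- dock_home (a point): Fixed point of the shaker, 95 mm above the table (20 mm above the deck): where the middle of the rack's near face lies when the rack is fully home against the end stop. Axes as the shaker's: the rack is pushed along +x, the rails keep it straight.
- rack_near (a point): Middle of the bare flat near face (the one to push) of the loose vial rack: grey plastic block, 92 mm along x, 128 mm wide (y), 40 mm high, 0.2 to 0.45 kg, on the deck between the rails. The point is half-way up, 20 mm above the deck. Axes as the shaker's. Starts 30 to 55 mm short of home; under 8 N slides it, the rigid end stop halts it.
- vials: Twelve capped vials (14 mm across, 3 rows of 4) fixed in the rack; their caps end 16 mm above the rack's top. Origin at the middle of the rack's top face, axes as the rack's. The vial nearest the near face is 13 mm in from it. Not to be touched.
- lever_ball (a point): Centre of the black ball knob, 22 mm across, on the end of the steel toggle lever (rod 8 mm thick, pivot to ball centre 60 mm) that stands to the left of the rails. At rest the ball is 51 mm above the pivot, and 31 mm from it towards the near side (-x) when open, 31 mm towards the far side (+x) when locked. Push it along +x.
- latch_lever (a joint): Lever angle, rad: 0 open (ball leans to the near side), 0.55 upright, 1.1 locked (leans to the far side). A spring holds it at either end and snaps it on past centre; 5 to 12 N at the ball starts it. Its 10 mm crank bar, 46 to 76 mm left of the dock's middle, 49 mm above the deck when open, drops behind the docked rack; if the rack is not home it lands on the rack and the lever stays unlocked.
- reagent_bottle: Bystander: amber bottle, 64 mm across, 140 mm tall, standing on the table to the right of the shaker. Origin at the centre of its underside, z up.
- beaker: Bystander: glass beaker, 68 mm across, 90 mm tall, standing on the table to the left of the shaker. Origin at the centre of its underside, z up.
- sample_jar: Bystander: small white lidded jar, 54 mm across, 65 mm tall, standing on the table to the left of the shaker, nearer than the beaker. Origin at the centre of its underside, z up.

How it is judged:
On the way, in this order (a step that is already met when the one before it is completed fails the run):
1. the rack is fully home with the lever still open (x of rack_near in the frame of dock_home above -0.003 m and value of joint latch_lever below 0.4 rad), for 0.1 s.
2. the lever has snapped over to its locked end (value of joint latch_lever above 1 rad), for 0.2 s.
At the end, for the whole second after the job is handed in: the rack's near face is within 3 mm of its home point, the rack flat on the deck (within 3 mm) and at rest, and the lever is beyond 1.0 rad, resting at its locked end (1.1) (x of rack_near in the frame of dock_home above -0.003 m and z of rack_near in the frame of dock_home below 0.003 m and value of joint latch_lever above 1 rad and linear speed of vials below 0.01 m/s); the robot touches nothing.
It fails at once if the rack is lifted more than 8 mm or tipped (z of rack_near in the frame of dock_home above 0.008 m or angle between rack_near's own z axis and vertical above 0.12 rad).
It fails at once if a vial is touched by the fingers or arm (contact force between vials and the fingers above 0.5 N or contact force between vials and the arm above 0.5 N).
It fails at once if a bystander is shoved more than 20 mm or tipped (distance of any of reagent_bottle, beaker, sample_jar from where it was at the start of the episode above 0.02 m or angle between any of reagent_bottle, beaker, sample_jar's own z axis and vertical above 0.3 rad).
It also fails if it takes over 45 s, if anything falls off the work surface, if the arm or the gripper's body presses on something with over 40 N, if the wrist force passes 120 N, or if a joint passes its speed limit or range.

ROBOT

A 6-joint arm with a two-finger parallel gripper is mounted at the origin on the work surface. World frame = base frame: x ahead of the robot, y to its left, z up, the work surface at z = 0. Lengths are in m, angles in rad, forces in N, time in s.
With the tool pointing down it reaches from about 0.3 to 0.875 m from the base axis. Payload 6.4 kg.
Tool frame: the origin (TCP) lies at the very end of the fingers, on their centre line; the grasp point (between the pads) lies ctrl.pinch_z behind it (ctrl.pinch_z is the distance from the TCP to the grasp point, in m); y points along the fingers, z is the direction in which the jaws open and shut, and the axes are right-handed (so a half turn about y gives the same grasp; the last joint's range is limited). The gripper opens to 85 mm and grips with 20 to 120 N. Pads are 22 mm wide; open, the fingers measure 114 mm over their backs; the gripper's body (76 mm by 85 mm) begins 54 mm behind the grasp point. The pads swing forward as they close: fully open they stand 13 mm farther back than shut.
Start: joints at [1.056, 0.181, 1.607, -0, 1.354, -0.206], TCP at [0.175, 0.548, 0.231] pointing down, gripper open.
Joint ranges: [-2.99, 2.99], [-0.89, 2.07], [0.3, 2.58], [-1.14, 4.28], [0, 2.63], [-3.12, 3.12]. Speed limits (rad/s): [2.57, 2.57, 3.01, 3.14, 3.14, 3.14].

INTERFACE

Orientations are given as a unit quaternion [w, x, y, z].
In Python, from bench import ctrl gives the robot as it stands.
- The arm moves only by the shell command python3 -m pendant 'ROWS'. ROWS is JSON, one flat list of numbers, 7 for each row, row after row: the shift along the world's x, y, z in m, then the turn, a rotation vector about the world's x, y, z in degrees, then the finger opening in m, from 0 to 0.0854. In form: [tx, ty, tz, rx, ry, rz, hand, tx, ty, tz, rx, ry, rz, hand, ...]. A call has 1 to 12 rows; each row shifts and turns the commanded pose from where the row before left it; what a row does not reach is not made up. A row lasts 1/8 s, in which the tool goes at most 62.5 mm and 10.7 degrees, less where a joint would pass 70% of its speed; a pose out of reach is approached as far as the arm can. A call with a gripper value outside its range is refused whole. The fingers move at their own pace and stop on an object; the grip force is fixed at half the most. Time passes only in rows, so rows that do not move let the fingers close. It gives the time, the measured TCP pose, the force and the opening at its end, in the units of the state.
- ctrl.get_obs(): the state, without advancing time (a new reading comes with each control period).
- ctrl.camera(name): name is "scene" or "top"; returns the picture (480x640x3 uint8, red, green, blue); there is no depth.
- ctrl.camera_info(name): a dict with "fx", "fy", "cx", "cy" (pixels), "origin" and "rotation" of the camera in the world. Camera axes: x right, y down, z forward; pixel columns grow to the right and rows downward; lengths in m; the calibration is good to about 2 mm. A picture is of the moment at which its call begins. camera_info takes no time and is no camera call.
- ctrl.hand_in(): hands the job in, once; it reports no verdict.
Trained networks look in the newest picture that a camera, given by its name, has taken for a name from the list of things; names that differ only in an ending like _2 or _b are one class to them, and where a whole thing is asked for, a point or a joint stands for the part that bears it (a point fixed in the world has none). Each returns a list of dicts, best first, with "score" (0 to 1); they miss things now and then, are a little off and sometimes report something else, mostly with a low value. They report only what shows in the picture. A call takes as long as a camera call.
- ctrl.silhouettes(target, camera): "mask" (480x640 bool, what is visible of it) and "bbox" ([left, top, right, bottom] in pixels, round what is visible of it).
The state is a dict: "time_s": time; "q": joint angles; "dq": joint speeds; "joint_efforts": joint torques, N m; "eef_pos": TCP position; "eef_rot": TCP orientation; "wrist_force": force on the tool from outside, world axes, zero at the start; "torque": the same for the moment, N m; "opening": opening from 0.0 (shut) to 1.0 (fully open).
Only numpy, scipy, OpenCV 4.12 (cv2) and the standard library are available. Lean on these libraries where they do the work, as an engineer would, in place of code of your own. Each camera call takes 0.05 s, during which the arm holds its last target.

## Working session

There is one attempt and no reset: what is moved stays moved. The work goes in short steps, Python scripts to look and compute and a shell command to move; the robot and the scene stay as the last step left them, time stands still between calls to the robot, and variables do not carry over. Pictures are saved under pics/ and viewed, and the job is handed in when it is done.

```bash
ls; mkdir -p pics
python3 - <<'E'
from bench import ctrl
import cv2,numpy as np
o=ctrl.get_obs()
print(o)
print(ctrl.pinch_z)
for c in("scene","top"):
    im=ctrl.camera(c); cv2.imwrite(f"pics/{c}0.png",im[:,:,::-1]); print(c,ctrl.camera_info(c))
    for n in ["shaker","vials","lever_ball","rack_near","reagent_bottle","beaker","sample_jar"]:
        for d in ctrl.silhouettes(n,c)[:2]:
            m=d["mask"]; ys,xs=np.nonzero(m)
            print(n,round(d["score"],2),d["bbox"],m.sum(),xs.mean() if len(xs) else None,ys.mean() if len(xs) else None)
E
```

```text
pics
{'time_s': 0.0, 'q': array([ 1.05572513e+00,  1.81534289e-01,  1.60803949e+00, -7.00512387e-06,
        1.35379476e+00, -2.06280334e-01]), 'dq': array([ 0.00152528, -0.0020991 ,  0.00117102, -0.00059078,  0.00061434,
        0.00052822]), 'joint_efforts': array([ 7.24280744e-05, -4.44870615e+01, -3.51334870e+01, -2.16390004e-04,
        8.99769890e-03,  2.82054572e-06]), 'eef_pos': array([0.17443595, 0.54730772, 0.23037274]), 'eef_rot': array([-0.698107  ,  0.69928365, -0.10895957,  0.10852094]), 'wrist_force': array([-0.05079106, -0.34878536,  0.41801597]), 'torque': array([ 0.01373368, -0.00408359,  0.00485469]), 'opening': 1.0057171252552406}
0.0187
scene {'fx': 533.0913701098108, 'fy': 533.0913701098108, 'cx': 324.3262579808249, 'cy': 252.14286328829076, 'origin': array([0.87776819, 0.44702827, 0.78205141]), 'rotation': array([-0.09319665,  0.26846762,  0.90867043, -0.30587182])}
shaker 0.76 [202.8, 216.6, 433.1, 432.8] 21507 316.0159482959037 327.115915748361
vials 0.75 [185.2, 201.8, 223.5, 274.6] 2252 201.52486678507992 240.13943161634103
vials 0.61 [291.6, 243.3, 357.4, 
[... 864 characters left out ...]
678,  0.06044877])}
shaker 0.85 [193.2, 136.5, 378.7, 317.3] 20602 282.46311037763326 227.01422192020192
shaker 0.55 [128.6, 190.9, 173.8, 235.9] 1725 152.47246376811594 211.80173913043478
vials 0.58 [262.6, 204.5, 317.7, 257.2] 936 288.75106837606836 230.73076923076923
lever_ball 0.6 [230.5, 246.1, 264.1, 296.5] 552 244.70289855072463 270.036231884058
rack_near 0.9 [244.1, 197.1, 332.1, 266.3] 4818 289.1214196762142 232.31029472810295
reagent_bottle 0.55 [390.2, 144.2, 436.2, 195.2] 1624 412.50985221674875 170.8762315270936
beaker 0.73 [129.0, 190.4, 173.9, 231.8] 1670 153.0065868263473 211.98323353293412
sample_jar 0.97 [166.2, 272.6, 203.7, 304.3] 930 181.79677419354837 287.81827956989247
```

View pics/scene0.png

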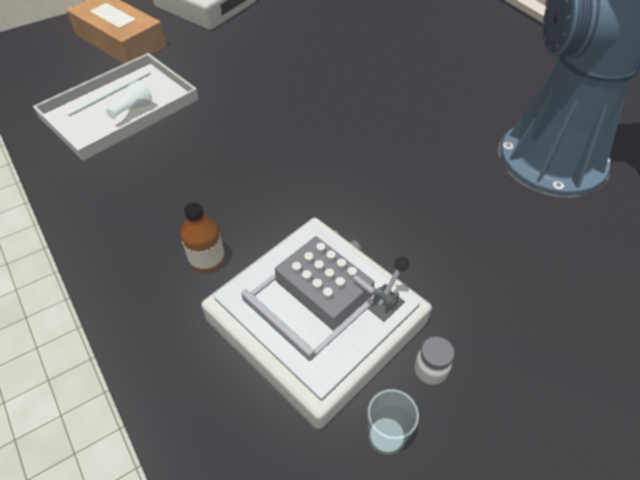

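View pics/top0.png

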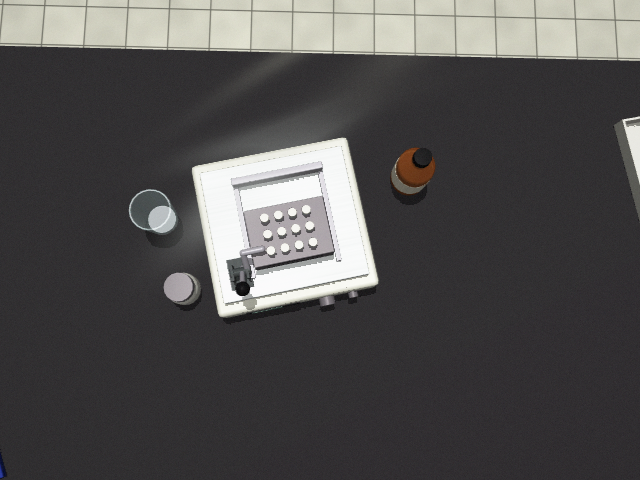

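The top view shows the shaker at about (283,228), the rack at (289,232), the lever ball at (242,288) and the end stop at (278,174). Next I'll zoom in to get exact features.

Run:
```python
import cv2
a=cv2.imread("pics/top0.png")[130:325,185:385]; cv2.imwrite("pics/topz.png",cv2.resize(a,(800,780)[:2],interpolation=cv2.INTER_CUBIC)[:600])
cv2.imwrite("pics/topz.png",cv2.resize(a,None,fx=3,fy=3,interpolation=cv2.INTER_CUBIC))
a=cv2.imread("pics/scene0.png")[210:410,200:440]; cv2.imwrite("pics/scz.png",cv2.resize(a,None,fx=3,fy=3,interpolation=cv2.INTER_CUBIC))
```

```text
(no output)
```

View pics/topz.png

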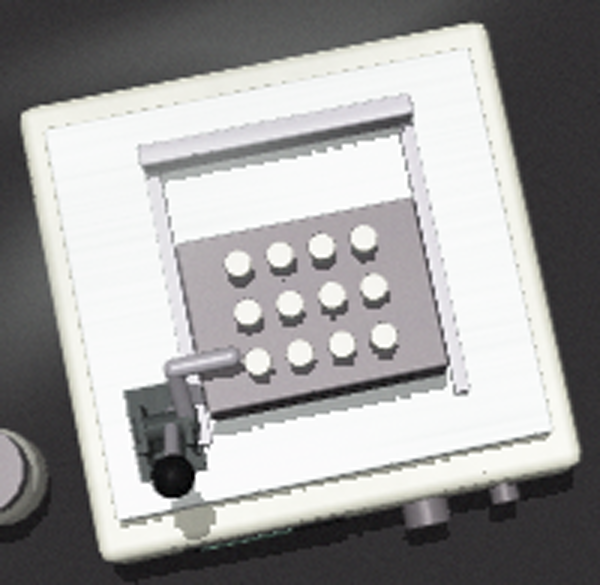

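View pics/scz.png

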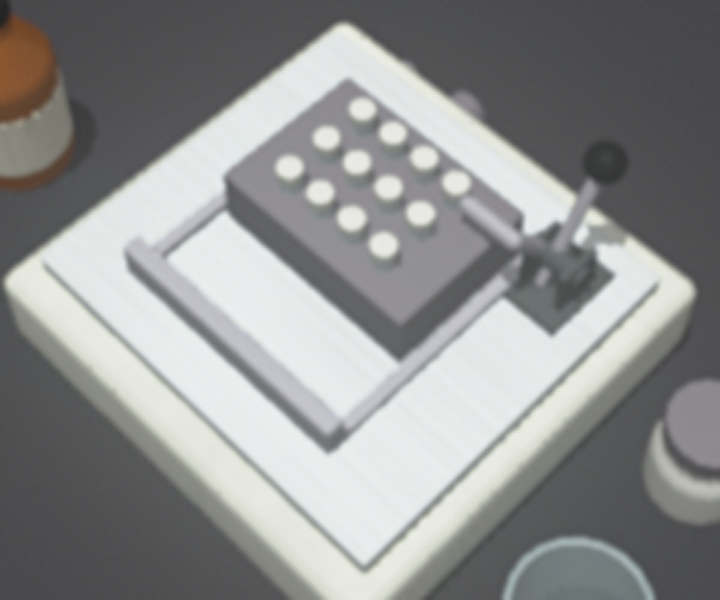

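```bash
cat > h.py <<'E'
from bench import ctrl
import numpy as np
from scipy.spatial.transform import Rotation as R
def quat(q): return R.from_quat(np.r_[q[1:],q[0]])
def proj(c,P):
    i=ctrl.camera_info(c); p=quat(i["rotation"]).inv().apply(np.atleast_2d(P)-i["origin"])
    return np.c_[i["fx"]*p[:,0]/p[:,2]+i["cx"], i["fy"]*p[:,1]/p[:,2]+i["cy"]]
def unproj(c,uv,z):
    i=ctrl.camera_info(c); uv=np.atleast_2d(uv)
    d=quat(i["rotation"]).apply(np.c_[(uv[:,0]-i["cx"])/i["fx"],(uv[:,1]-i["cy"])/i["fy"],np.ones(len(uv))])
    return i["origin"]+d*((z-i["origin"][2])/d[:,2])[:,None]
E
cat > fit.py <<'E'
from h import *
from scipy.optimize import least_squares
T=lambda *p: np.array(p)/3+[185,130]
S=lambda *p: np.array(p)/3+[200,210]
rk=[(0,.092,.064),(0,.092,-.064),(0,0,-.064),(0,0,.064)]
rack=np.array([[.092,.064,.115],[.092,-.064,.115],[0,-.064,.115],[0,.064,.115]])
ball=np.array([[-.078,.085,.148]])
tp=T((177,244),(410,199),(446,363),(214,411)); sp=S((400,319),(229,178),(348,80),(520,215))
tb=T((172,476)); sb=S((605,162))
def W(p,q): 
    c,s=np.cos(p[2]),np.sin(p[2]); return np.c_[p[0]+c*q[:,0]-s*q[:,1],p[1]+s*q[:,0]+c*q[:,1],q[:,2]]
def res(p):
    r=rack+[p[3],0,0]
    return np.concatenate([(proj("top",W(p,r))-tp).ravel(),(proj("top",W(p,ball))-tb).ravel(),(proj("scene",W(p,r))-sp).ravel(),(proj("scene",W(p,ball))-sb).ravel()])
if __name__=="__main__":
    f=least_squares(res,[.45,.09,.15,-.04]); p=f.x
    print(p, np.degrees(p[2])); print(f.fun.reshape(-1,2).round(1))
    print("ball",W(p,ball)," near",W(p,np.array([[p[3],0,.095]])),"home",W(p,np.array([[0,0,.095]])))
    print("stop corners top", [ (unproj("top",T((142,170),(412,120)),z)).round(3).tolist() for z in(.075,.095)], W(p,np.array([[.092,.07,.095],[.092,-.07,.095]])))
    for n,u,u2,z in [("jar",(181.8,287.8),None,.05),("beaker",(153,212),None,.05)]: print(n,unproj("top",u,z))
E
python3 fit.py
```

```text
[ 0.62349781  0.05850464  0.22119149 -0.04770532] 12.673338585823817
[[-1.2 -0. ]
 [ 0.8 -1.1]
 [ 1.1  0.7]
 [-2.2  1.4]
 [ 0.1  0.3]
 [-0.   2.4]
 [-3.2 -1.4]
 [-0.6 -1.9]
 [ 2.  -0.8]
 [-0.1  0.4]]
ball [[0.5287498  0.12432116 0.148     ]]  near [[0.57695474 0.04803846 0.095     ]] home [[0.62349781 0.05850464 0.095     ]]
stop corners top [[[0.701, 0.153, 0.075], [0.733, 0.005, 0.075]], [[0.697, 0.151, 0.095], [0.727, 0.006, 0.095]]] [[0.69789893 0.14698329 0.095     ]
 [0.72861384 0.01039415 0.095     ]]
jar [[0.53553592 0.23352212 0.05      ]]
beaker [[0.66151822 0.28703232 0.05      ]]
```

Run:
```python
from fit import *
def yaw(c,pts):
    P=unproj(c,pts,.131)[:,:2].reshape(3,4,2) # rows near->far, cols left->right
    r=P[:,0]-P[:,3]; c_=P[2]-P[0]
    print(c,"row yaw",np.degrees(np.arctan2(-r[:,0],r[:,1])),"col",np.degrees(np.arctan2(c_[:,1],c_[:,0])),"ctr",P.mean((0,1)),np.linalg.norm(r,axis=1),np.linalg.norm(c_,axis=1))
yaw("top",T((258,361),(300,352),(342,345),(385,335),(248,312),(290,304),(333,296),(375,288),(238,264),(280,256),(322,247),(363,239)))
yaw("scene",S((456,182),(424,157),(393,133),(362,110),(421,212),(388,187),(357,162),(327,138),(384,245),(351,218),(320,192),(289,167)))
for c,f in(("top",T),("scene",S)):
    d={"top":((177,244),(410,199),(446,363),(214,411)),"scene":((400,319),(229,178),(348,80),(520,215))}[c]
    P=unproj(c,f(*d),.115)[:,:2]; 
    for i in range(4):
        v=P[(i+1)%4]-P[i]; print(c,i,np.linalg.norm(v).round(4),np.degrees(np.arctan2(v[1],v[0])).round(1),P[i].round(4))
```

```text
top row yaw [12.59551965 11.8041715  12.51185381] col [12.85243691 12.78617259 12.37316491 13.54566252] ctr [0.62159935 0.05768188] [0.06623447 0.06627843 0.0656141 ] [0.0514054  0.05096479 0.05204939 0.05131613]
scene row yaw [13.07395537 13.03471918 12.63210236] col [13.10132053 12.50752684 12.23349056 11.90570074] ctr [0.62143293 0.0583444 ] [0.06532695 0.06529602 0.06640437] [0.05203042 0.0521236  0.05184706 0.05152904]
top 0 0.1246 -77.8 [0.6526 0.1288]
top 1 0.0891 -167.2 [0.6789 0.0071]
top 2 0.1228 102.6 [ 0.592  -0.0127]
top 3 0.0901 13.9 [0.5652 0.1071]
scene 0 0.1198 -76.7 [0.6505 0.1274]
scene 1 0.0884 -166.0 [0.678  0.0108]
scene 2 0.1233 102.1 [ 0.5922 -0.0106]
scene 3 0.0859 11.7 [0.5664 0.11  ]
```

Run:
```python
from fit import *
o=ctrl.get_obs(); M=quat(o["eef_rot"]).as_matrix(); print(M.round(3),o["eef_pos"])
y=np.radians(12.65); p=[.6232,.0584,y]
tz=M[:,2]; a=np.degrees(np.arctan2(tz[1],tz[0])); print("jaw az",a,"turn to 102.65:",(102.65-a+90)%180-90)
for n,q in [("pre",(-.0477-.030,-.01,.092)),("home contact",(-.011,-.01,.092)),("lever pre",(-.078-.04,.085,.138)),("lever contact",(-.078-.022,.085,.138)),("center",(-.047-.022,.085,.138))]:
    w=W(p,np.array([q]))[0]; print(n,w.round(4),(w-o["eef_pos"]).round(4))
```

```text
[[ 0.953  0.     0.304]
 [-0.304  0.     0.953]
 [ 0.    -1.     0.   ]] [0.17474811 0.54782275 0.23132474]
jaw az 72.30594246596388 turn to 102.65: 30.344057534036125
pre [0.5496 0.0316 0.092 ] [ 0.3748 -0.5162 -0.1393]
home contact [0.6147 0.0462 0.092 ] [ 0.4399 -0.5016 -0.1393]
lever pre [0.4894 0.1155 0.138 ] [ 0.3147 -0.4323 -0.0933]
lever contact [0.507  0.1194 0.138 ] [ 0.3323 -0.4284 -0.0933]
center [0.5373 0.1262 0.138 ] [ 0.3625 -0.4216 -0.0933]
```

```bash
python3 -m pendant '[0.031,-0.043,0,0,0,2.53,0, 0.031,-0.043,0,0,0,2.53,0, 0.031,-0.043,0,0,0,2.53,0, 0.031,-0.043,0,0,0,2.53,0, 0.031,-0.043,0,0,0,2.53,0, 0.031,-0.043,0,0,0,2.53,0, 0.031,-0.043,0,0,0,2.53,0, 0.031,-0.043,0,0,0,2.53,0, 0.031,-0.043,0,0,0,2.53,0, 0.031,-0.043,0,0,0,2.53,0, 0.031,-0.043,0,0,0,2.53,0, 0.031,-0.043,0,0,0,2.53,0]'
```

```text
time_s: 2.3
eef_pos: [0.5477, 0.0302, 0.2315]
eef_rot: [0.703, -0.703, -0.079, 0.078]
wrist_force: [0.5, 0.8, 0.7]
opening: 0.002
```

```bash
python3 -m pendant '[0,0,-0.03,0,0,0,0, 0,0,-0.035,0,0,0,0, 0,0,-0.035,0,0,0,0, 0,0,-0.025,0,0,0,0, 0,0,-0.014,0,0,0,0, 0,0,0,0,0,0,0]'
python3 - <<'E'
from fit import *
import cv2
o=ctrl.get_obs();M=quat(o["eef_rot"]).as_matrix();print(M[:,2],M[:,1])
for c in("scene","top"):
    im=ctrl.camera(c)[:,:,::-1]; a=im[130:330,185:425] if c=="top" else im[160:360,220:460]
    cv2.imwrite(f"pics/{c}1.png",cv2.resize(a,None,fx=3,fy=3,interpolation=cv2.INTER_CUBIC))
E
```

```text
time_s: 3.05
eef_pos: [0.5462, 0.0319, 0.0916]
eef_rot: [0.703, -0.703, -0.077, 0.079]
wrist_force: [-0.4, -0.2, -0.5]
opening: -0.001
[-2.19364665e-01  9.75642732e-01  6.35369474e-04] [-1.72583841e-03  2.63191159e-04 -9.99998476e-01]
```

View pics/scene1.png

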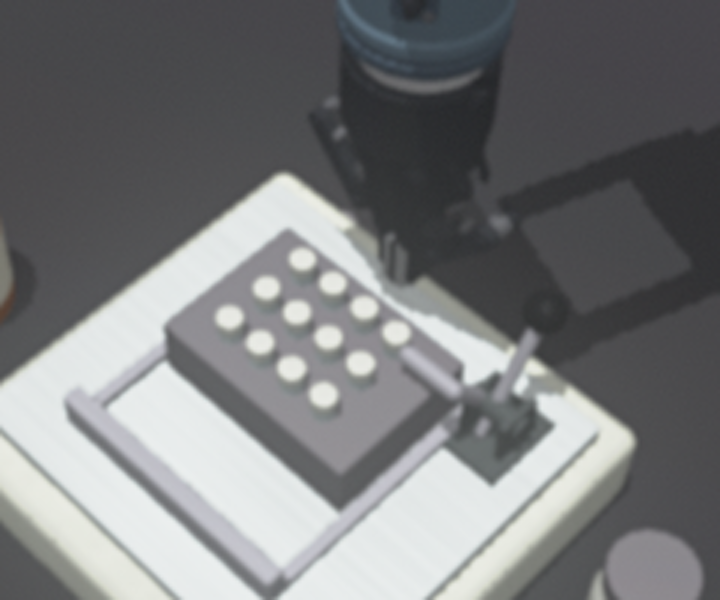

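View pics/top1.png

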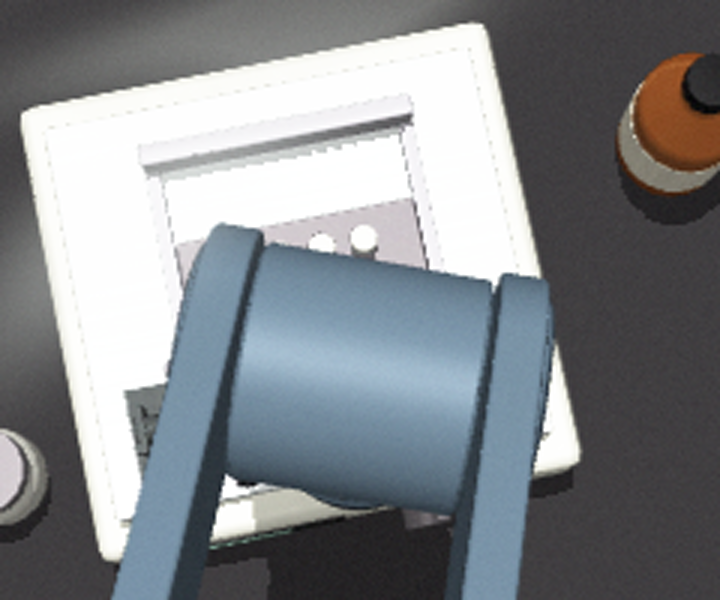

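The fingertips stand at zoomed (395,270), in front of the bare near face. They are clear of the vials and of the lever at (545,310). I'll push along (0.976, 0.219).

```bash
python3 -m pendant '[0.0068,0.0015,0,0,0,0,0, 0.0068,0.0015,0,0,0,0,0, 0.0068,0.0015,0,0,0,0,0, 0.0068,0.0015,0,0,0,0,0, 0.0068,0.0015,0,0,0,0,0, 0.0068,0.0015,0,0,0,0,0, 0.0068,0.0015,0,0,0,0,0, 0.0068,0.0015,0,0,0,0,0]'
```

```text
time_s: 4.15
eef_pos: [0.6015, 0.0439, 0.0922]
eef_rot: [-0.703, 0.703, 0.078, -0.078]
wrist_force: [-2.8, -0.4, 2.8]
opening: -0.001
```

```bash
python3 -m pendant '[0.0039,0.0009,0,0,0,0,0, 0.0039,0.0009,0,0,0,0,0]'; python3 -m pendant '[0.0029,0.0007,0,0,0,0,0]'
```

```text
time_s: 4.4
eef_pos: [0.609, 0.0457, 0.0922]
eef_rot: [-0.703, 0.703, 0.078, -0.078]
wrist_force: [-4.1, -1.0, 2.7]
opening: -0.001
time_s: 4.53
eef_pos: [0.612, 0.0464, 0.0922]
eef_rot: [0.703, -0.703, -0.078, 0.078]
wrist_force: [-2.8, -0.6, 2.7]
opening: -0.0
```

```bash
python3 -m pendant '[0.002,0.0004,0,0,0,0,0]';python3 -m pendant '[0,0,0,0,0,0,0]'
```

```text
time_s: 4.65
eef_pos: [0.6132, 0.0467, 0.0922]
eef_rot: [0.703, -0.703, -0.077, 0.079]
wrist_force: [-10.7, -2.6, 7.6]
opening: -0.003
time_s: 4.78
eef_pos: [0.6132, 0.0467, 0.0922]
eef_rot: [0.703, -0.703, -0.077, 0.079]
wrist_force: [-4.9, -1.7, 4.0]
opening: 0.003
```

```bash
python3 -m pendant '[0.002,0.0004,0,0,0,0,0]';python3 -m pendant '[0.002,0.0004,0,0,0,0,0,0,0,0,0,0,0,0]'
```

```text
time_s: 4.9
eef_pos: [0.6133, 0.0469, 0.0922]
eef_rot: [0.703, -0.703, -0.076, 0.08]
wrist_force: [-18.5, -3.9, 13.0]
opening: -0.001
time_s: 5.15
eef_pos: [0.6134, 0.0471, 0.0922]
eef_rot: [0.703, -0.703, -0.074, 0.082]
wrist_force: [-22.6, -4.1, 15.7]
opening: 0.002
```

The force climbs with almost no motion, so the rack is against the stop. I'll back off, rise and check.

```bash
python3 -m pendant '[-0.01,-0.0022,0,0,0,0,0, -0.025,-0.0055,0,0,0,0,0, -0.04,-0.009,0,0,0,0,0, 0,0,0.045,0,0,0,0, 0,0,0.05,0,0,0,0, -0.05,0.02,0.02,0,0,0,0, -0.05,0.03,0,0,0,0,0, -0.04,0.03,0,0,0,0,0, 0,0,0,0,0,0,0]'
python3 - <<'E'
from fit import *
import cv2
for c in("scene","top"):
    im=ctrl.camera(c)[:,:,::-1]; a=im[130:330,185:425] if c=="top" else im[210:410,200:440]
    cv2.imwrite(f"pics/{c}2.png",cv2.resize(a,None,fx=3,fy=3,interpolation=cv2.INTER_CUBIC))
E
```

```text
time_s: 6.28
eef_pos: [0.4011, 0.1125, 0.2073]
eef_rot: [0.703, -0.702, -0.08, 0.078]
wrist_force: [0.2, -0.2, -0.4]
opening: -0.002
```

View pics/scene2.png

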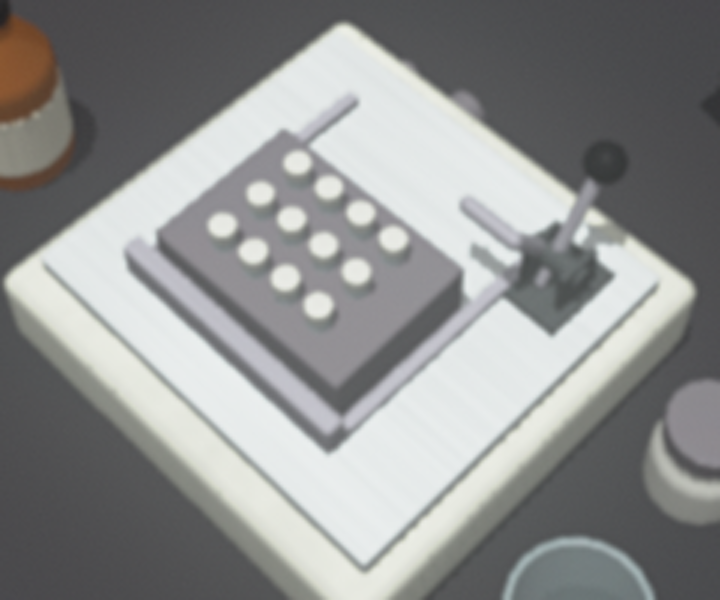

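View pics/top2.png

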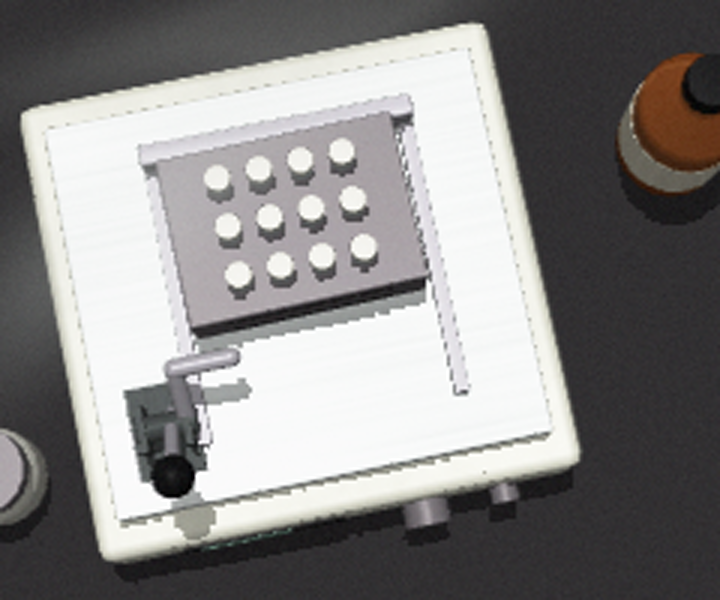

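The rack sits flush with the stop in both views. Its top edge meets the bar at about (160,155)–(390,112) in the top zoom. The lever is still open, with the ball at (172,476). Next is the lever.

```bash
python3 -m pendant '[0.04,0.0015,-0.03,0,0,0,0, 0.04,0.0015,-0.03,0,0,0,0, 0.008,0,-0.009,0,0,0,0, 0,0,0,0,0,0,0]'
```

```text
time_s: 6.88
eef_pos: [0.4908, 0.1132, 0.1373]
eef_rot: [0.703, -0.703, -0.077, 0.078]
wrist_force: [-0.8, 0.3, 0.4]
opening: 0.001
```

```bash
python3 -m pendant '[0.0068,0.002,0,0,0,0,0, 0.0068,0.002,0,0,0,0,0, 0.0068,0.002,0,0,0,0,0, 0.0068,0.0018,0,0,0,0,0]'; python3 -m pendant '[0.0068,0.0016,0,0,0,0,0, 0.006,0.0013,0,0,0,0,0]'
```

```text
time_s: 7.38
eef_pos: [0.5167, 0.1214, 0.1391]
eef_rot: [-0.702, 0.703, 0.077, -0.079]
wrist_force: [-7.3, -2.0, 6.1]
opening: 0.001
time_s: 7.62
eef_pos: [0.5311, 0.1247, 0.139]
eef_rot: [-0.703, 0.703, 0.078, -0.078]
wrist_force: [-1.5, -0.3, 1.6]
opening: -0.0
```

```bash
python3 -m pendant '[0.005,0.0011,0,0,0,0,0]'; python3 -m pendant '[0.005,0.0011,0,0,0,0,0, 0.004,0.0009,0,0,0,0,0]'
python3 - <<'E'
from fit import *
import cv2
im=ctrl.camera("scene")[:,:,::-1]; a=im[160:360,220:460]
cv2.imwrite("pics/scene3.png",cv2.resize(a,None,fx=3,fy=3,interpolation=cv2.INTER_CUBIC))
E
```

```text
time_s: 7.75
eef_pos: [0.5365, 0.1258, 0.1387]
eef_rot: [0.703, -0.703, -0.078, 0.078]
wrist_force: [0.3, -0.6, 0.7]
opening: -0.002
time_s: 8.0
eef_pos: [0.5453, 0.1278, 0.1383]
eef_rot: [0.703, -0.703, -0.078, 0.078]
wrist_force: [-0.1, 0.4, 0.1]
opening: -0.002
```

View pics/scene3.png

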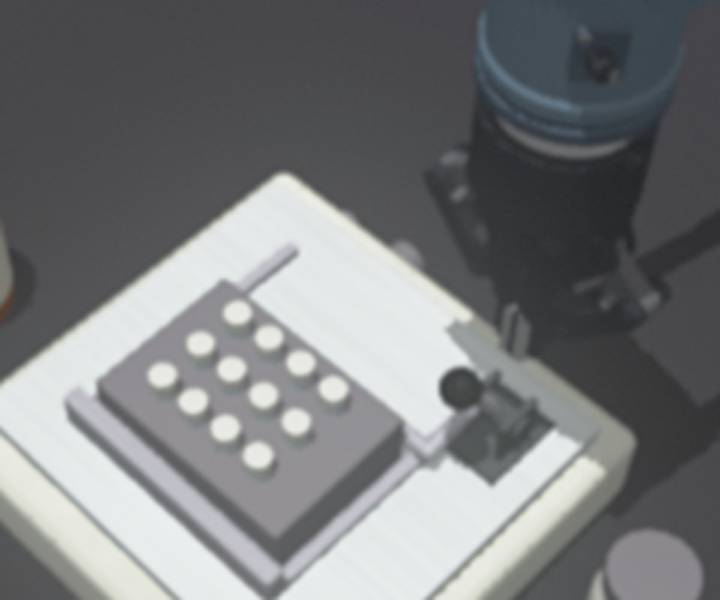

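The lever has snapped over: the ball is now at zoomed (460,388), on the far side, and the bar lies behind the rack. I'll retreat and verify.

```bash
python3 -m pendant '[-0.03,-0.007,0,0,0,0,0, -0.04,-0.009,0.02,0,0,0,0, -0.05,0,0.04,0,0,0,0, -0.04,0,0.04,0,0,0,0, 0,0,0,0,0,0,0, 0,0,0,0,0,0,0]'
python3 - <<'E'
from fit import *
import cv2
for c in("scene","top"):
    im=ctrl.camera(c)[:,:,::-1]; a=im[130:330,185:425] if c=="top" else im[210:410,200:440]
    cv2.imwrite(f"pics/{c}4.png",cv2.resize(a,None,fx=3,fy=3,interpolation=cv2.INTER_CUBIC))
    for n in ["reagent_bottle","beaker","sample_jar","lever_ball"]:
        d=ctrl.silhouettes(n,c)[:1]; print(c,n,[x["bbox"] for x in d])
p=[.6232,.0584,np.radians(12.65)]
for n,q in [("ball locked",(-.016,.085,.148)),("nearR",(0,-.064,.115)),("nearL",(0,.064,.115))]:
    w=W(p,np.array([q])); print(n,((proj("top",w)-[185,130])*3).round(),((proj("scene",w)-[200,210])*3).round())
E
```

```text
time_s: 8.8
eef_pos: [0.3863, 0.1116, 0.2373]
eef_rot: [-0.703, 0.703, 0.078, -0.078]
wrist_force: [0.7, 0.2, 0.1]
opening: -0.002
scene reagent_bottle [[180.8, 202.2, 225.3, 276.6]]
scene beaker [[364.4, 388.8, 419.0, 453.0]]
scene sample_jar [[413.8, 334.8, 455.1, 383.3]]
scene lever_ball [[354.5, 284.4, 396.8, 314.0]]
top reagent_bottle [[387.5, 147.4, 435.6, 197.3]]
top beaker [[128.1, 189.0, 172.9, 235.9]]
top sample_jar [[163.0, 269.9, 201.2, 304.6]]
top lever_ball [[228.5, 240.2, 264.8, 278.9]]
ball locked [[149. 356.]] [[522. 238.]]
nearR [[430. 277.]] [[282. 124.]]
nearL [[190. 326.]] [[463. 270.]]
```

View pics/scene4.png

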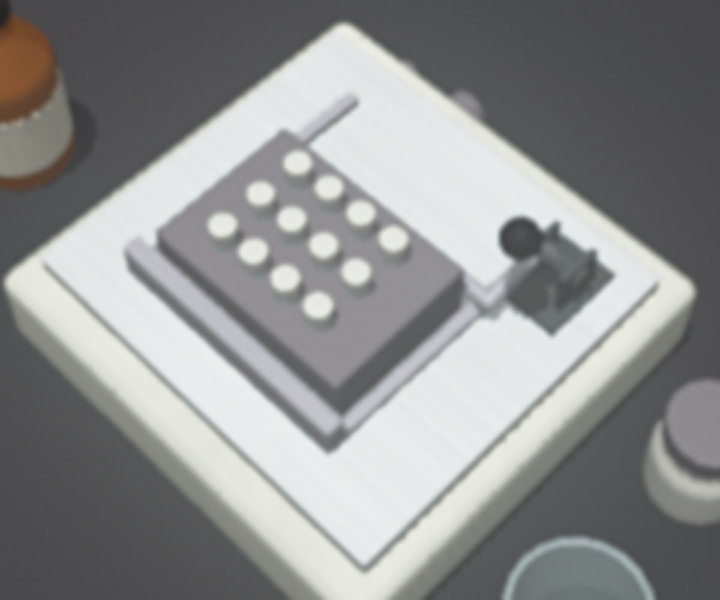

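View pics/top4.png

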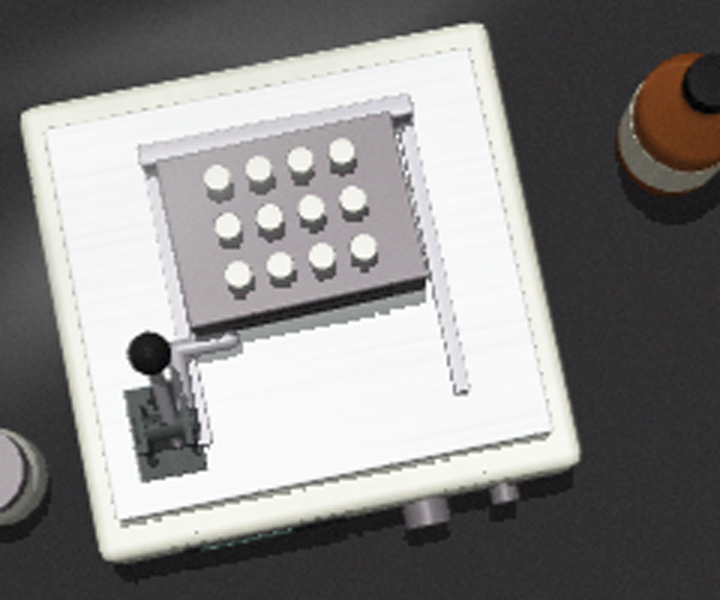

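The ball is at top zoom (149,353), against a predicted (149,356), and at scene zoom (521,238), against (522,238). The rack's near corners also match their home positions, and the bystanders haven't moved.

```bash
python3 -c "
from bench import ctrl
print(ctrl.hand_in())"
```

```text
the job is handed in; nothing more can be done
None
```

The rack is home against the end stop and the lever has snapped over to its locked side. I handed the job in at about 9 s, and the hand-in reports no verdict.

- **Rack:** I pushed it along the rails with closed fingertips, low on the near face. At the stop the wrist force rose to about 23 N along the push direction with almost no further motion. In the last pictures its near corners are within about 1 px of the predicted home position in the top view. In the scene view, where I only judged it by eye, they look right too.
- **Lever:** I checked it was still open after the rack was docked, then pushed the ball past centre. It snapped over on its own, and the push force fell to about 0 N. The ball is within 1 px of its predicted locked position in both cameras, and the crank bar lies behind the rack.
- **Bystanders and arm:** The bottle, beaker and jar show no shift beyond the noise of the network detections. The arm is well clear, with wrist force under 1 N.

No check failed or disagreed. The initial pose fit had errors of up to about 3 px (roughly 4 mm) on some blurred rack corners, so I relied on the contact force to judge "home".

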